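# Fit the bent-tube pump to the bottle

### The arm

A 7-joint arm with a two-finger parallel gripper is mounted at the origin on a cart in front of the work surface, level with it; the furniture and walls round the work are solid. World frame = base frame: x ahead of the robot, y to its left, z up, the work surface at z = 0. Lengths are in m, angles in rad, forces in N, time in s.
With the tool pointing down it reaches from about 0.425 to 0.95 m from the base axis. Payload 4.7 kg.
Tool frame: the origin (TCP) lies midway between the tips of the shut fingers; the grasp point (between the pads) lies bot.pinch_z behind it (bot.pinch_z is the distance from the TCP to the grasp point, in m); z points along the fingers, y is the direction in which the jaws open and shut (so a half turn about z gives the same grasp; the last joint's range is limited). The gripper opens to 85 mm and grips with 20 to 120 N. Pads are 22 mm wide; open, the fingers measure 114 mm over their backs; the gripper's body (76 mm by 85 mm) begins 54 mm behind the grasp point. The pads swing forward as they close: fully open they stand 13 mm farther back than shut.
Start: joints at [1.207, 0.469, -0.049, 1.532, 0.024, 1.141, -0.082], TCP at [0.222, -0.638, 0.231] pointing down, gripper open.
Joint ranges: [-2.59, 2.59], [-0.33, 1.99], [-1.39, 1.29], [0.1, 2.45], [-1.04, 4.18], [0.21, 1.99], [-2.66, 2.66]. Speed limits (rad/s): [2.57, 2.57, 3.14, 3.14, 3.14, 3.14, 3.14].

### API

Orientations are given as a unit quaternion [x, y, z, w].
In Python, from rig import bot, cams gives the robot as it stands.
- The arm moves only by the tool drive_tool, never from a script. Its argument "deltas" is a list of rows, each a list of 3 entries, a list of its own where there are three numbers: the opening, from -1 (shut) to 1 (fully open), so that 0 is half open, then the shift along the tool's x, y, z in units of 30 mm (1.0 is 30 mm), then the turn, a rotation vector about the tool's x, y, z in units of 90 degrees (1.0 is 90 degrees). In form: [[hand, [x, y, z], [rx, ry, rz]], ...]. A call has 1 to 12 rows; each row shifts and turns the pose as measured when the row begins, along the tool's axes as they then stand; what a row does not reach is not made up. A row lasts 1/10 s, in which the tool goes at most 50 mm and 8.59 degrees, less where a joint would pass 70% of its speed; a pose out of reach is approached as far as the arm can. A call with a number of a shift or a turn outside -1 to 1 is refused whole. A call with a gripper value outside its range is refused whole. The fingers move at their own pace and stop on an object; "grip_force" is the grip in N (left out, the last holds). Time passes only in rows, so rows that do not move let the fingers close. It gives the time, the measured TCP pose, the force and the opening at its end, in the units of the state.
- bot.get_state(): the state, without advancing time (a new reading comes with each control period).
- cams.grab_frame(name): name is "scene" or "top" or "wrist"; returns a dict with "img" (480x640x3 uint8, red, green, blue), "intrinsics" (3x3 intrinsics, pixels), "dist" ([k1, k2, p1, p2, k3] as OpenCV has them; the pictures are not rectified), "R" (3x3) and "t" (3): a world point X has camera coordinates R X + t. Camera axes: x right, y down, z forward; pixel columns grow to the right and rows downward; lengths in m; the calibration is good to about 2 mm. A picture is of the moment at which its call begins. There is no depth.
- bot.sign_off(): hands the job in, once; it reports no verdict.
The state is a dict: "time_s": time; "qpos": joint angles; "dq": joint speeds; "joint_torque": joint torques, N m; "tcp_pos": TCP position; "orientation": TCP orientation; "ft_force": force on the tool from outside, world axes, zero at the start; "moment": the same for the moment, N m; "grip_width": finger opening in m.
Only numpy, scipy, OpenCV 4.12 (cv2) and the standard library are available. Lean on these libraries where they do the work, as an engineer would, in place of code of your own. Each camera call takes 0.05 s, during which the arm holds its last target. There are 200 camera calls.

### The job

Take the lotion pump with the long bent dip tube out of the rack and fit it to the brown bottle: lean the pump so that the bent end of its tube goes down through the narrow neck, straighten it up as the bend passes, and lower it until its collar sits fully home and level on the neck, ready for capping, then let go; do not force it. Leave the bottle standing where it is and the short-tubed pump in its slot.

Things in the scene. Friction and masses are not known exactly. Their poses are not given: they have to be found in the camera images.
- pump: black lotion pump, locked down, with a bent white dip tube; rigid, 45 g. Origin: centre of the sealing face inside its collar, which comes to rest on the bottle's rim. z: its axis, up; spout and tube's bend both point to -x. Collar: 36 mm outside, roof to 5 mm above the origin, hollow skirt (32 mm inside) to 14 mm below. Hangs in either slot of the rack, skirt on the deck; lifts straight up
- pump_head (a point): middle of the pump's head, 32 mm above pump's origin on its axis: the place to grip, across the flat sides (y). The head is 34 mm along x, 25 mm along y, 20 mm high; under it a round turret 19 mm in diameter down to the collar; the spout, 9 mm thick, reaches 45 mm out to -x. Axes as pump
- pump_bend (a point): centre of the bend of the dip tube, 46 mm below pump's origin on its axis. The tube is 8 mm in diameter; above the bend it is straight and widens from 19 mm above the bend into a tapered housing, 14 mm in diameter at the top. From the bend a straight leg 45 mm long slopes down, 35 degrees off the axis toward -x. Axes as pump
- pump_tube_end (a point): centre of the tube's round lower end, at x = -25.8, z = -82.9 mm in pump's frame (the rounding reaches 4 mm farther). Axes as pump
- bottle: round brown bottle with a plain paper band, 74 mm in diameter and 106 mm high, loose, about 300 g; origin: centre of its underside, z up. Hollow, 68 mm wide inside, floor 4 mm thick; shoulder from 60 to 82 mm high, narrow neck above it
- bottle_mouth (a point): centre of the bottle's mouth, level with the rim, z up. Neck 25 mm outside (28 mm over the thread, which is only drawn), bore 18 mm, straight and 24 mm long. With the pump upright the sloping leg jams in this bore: the pump must lean toward its spout's side by at least 14 degrees, 22 to 30 being comfortable, so that the leg is nearly upright
- bottle_neck_foot (a point): lower end of the neck's bore, 24 mm below the mouth on the bottle's axis; below it the bottle widens and the tube is free to swing
- rack: folded sheet-steel pump rack, fixed, 180 mm wide (y), 80 mm deep (x); deck top 88 mm high, with two slots 18 mm wide, open to its front (-x), centred at y = +45 and -45 mm; the pumps stand at x = 0. Origin: on the table under the middle between the two pumps
- short_pump: the other pump in the rack: same head and collar, but a short straight tube ending 56 mm below its origin; origin and axes as pump; stays in its slot
Things that resemble listed ones, but are neither listed nor needed, are in the scene too. Leave any green or red look-alike of the bottle alone.

How it is judged:
On the way:
1. the pump leans while the bent leg of its tube goes down through the neck: the tube's end is at least 25 mm below the mouth, inside the bottle (z of pump_tube_end in the frame of bottle_mouth below -0.025 m and horizontal distance between pump_tube_end and bottle_mouth below 0.034 m and angle between pump's own z axis and vertical above 0.1 rad), for 0.1 s.
At the end, for the whole second after the job is handed in: The bent-tube pump sits on the bottle: its sealing face within 5 mm of the mouth's centre, its axis within 5 degrees of upright, at rest; the bottle stands upright within 5 cm of where it was, and the short-tubed pump is still in its slot (within 2 cm) (distance between pump and bottle_mouth below 0.005 m and angle between pump's own z axis and vertical below 0.09 rad and angle between bottle's own z axis and vertical below 0.05 rad and distance of bottle from where it was at the start of the episode below 0.05 m and distance of short_pump from where it was at the start of the episode below 0.02 m and linear speed of each of pump, bottle below 0.02 m/s); the robot touches nothing.
It fails at once if the bottle is knocked over (angle between bottle's own z axis and vertical above 0.5 rad).
It fails at once if the short-tubed pump is taken out of its slot or knocked off the rack (distance of short_pump from where it was at the start of the episode above 0.03 m).
It fails at once if the pump is forced into the bottle: they press on each other with more than 35 N (contact force between pump and bottle above 35 N).
It also fails if it takes over 48 s, if anything falls off the work surface, if the arm or the gripper's body presses on something with over 40 N, if the wrist force passes 120 N, or if a joint passes its speed limit or range.

## Working session

There is one attempt and no reset: what is moved stays moved. The work goes in short steps, Python scripts to look and compute and a tool call to move; the robot and the scene stay as the last step left them, time stands still between calls to the robot, and variables do not carry over. Pictures are saved under pics/ and viewed, about 8 in all and at most 12, crops included, and the job is handed in when it is done.

Besides the shell and the picture viewer there is one more tool, called after "Call:" as name(argument=value, ...) on one line, values as JSON. drive_tool: Moves the arm, as the interface text tells. Shifts and turns lie within -1 to 1; 1 stands for 30 mm of shift or 90 degrees of turn. Its arguments: {"type":"object","properties":{"deltas":{"type":"array"},"grip_force":{"type":"number"}},"required":["deltas"]}

```bash
ls; mkdir -p pics; python3 - <<'E'
from rig import bot,cams
import cv2,numpy as np
s=bot.get_state();print({k:np.round(v,3) for k,v in s.items()},bot.pinch_z)
for n in("scene","top"):
    f=cams.grab_frame(n);cv2.imwrite(f"pics/{n}0.png",f["img"][:,:,::-1])
    np.savez(f"{n}0.npz",**f);print(n,f["intrinsics"],f["dist"],f["R"],f["t"],-f["R"].T@f["t"])
E
```

```text
pics
{'time_s': np.float64(0.0), 'qpos': array([ 1.207,  0.469, -0.049,  1.534,  0.024,  1.141, -0.082]), 'dq': array([-0.002,  0.   ,  0.001, -0.001, -0.001,  0.001,  0.002]), 'joint_torque': array([ 0.0000e+00, -5.1031e+01, -4.7000e-02, -2.3771e+01,  1.1000e-02,
        7.0000e-03, -0.0000e+00]), 'tcp_pos': array([ 0.222, -0.637,  0.23 ]), 'orientation': array([ 0.986,  0.167, -0.   , -0.001]), 'ft_force': array([0.196, 0.012, 0.203]), 'moment': array([-0.077, -0.018,  0.027]), 'grip_width': np.float64(0.085)} 0.0187
scene [[467.69991013   0.         310.99329027]
 [  0.         467.69991013 234.84424207]
 [  0.           0.           1.        ]] [-0.12523589  0.          0.          0.          0.        ] [[-0.58930512 -0.80772975  0.01709184]
 [-0.50015626  0.34812751 -0.79287512]
 [ 0.63447868 -0.47579395 -0.60914441]] [0.30337587 0.39489964 0.56876047] [0.01542608 0.37818308 0.65437811]
top [[588.59033597   0.         323.39707909]
 [  0.         588.59033597 243.78390331]
 [  0.           0.           1.        ]] [-0.1387331  0.         0.         0.         0.       ] [[-0.01371163 -0.99963916 -0.02309849]
 [-0.9978713   0.01515302 -0.06342913]
 [ 0.06375625  0.0221796  -0.997719  ]] [-0.0511905   0.57644999  1.14190771] [ 0.50171724 -0.08523405  1.17468432]
```

View pics/scene0.png

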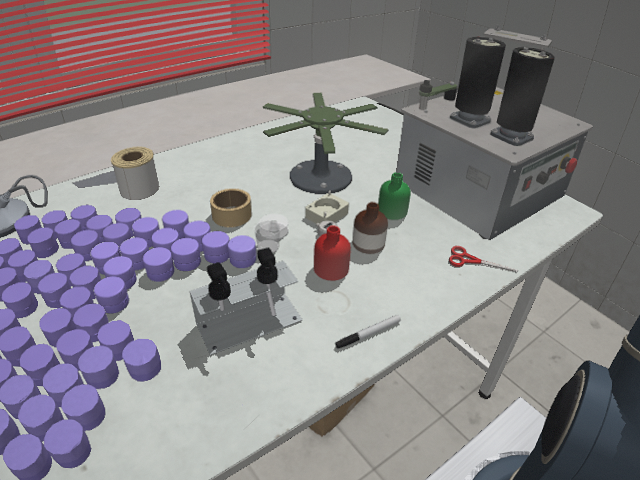

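View pics/top0.png

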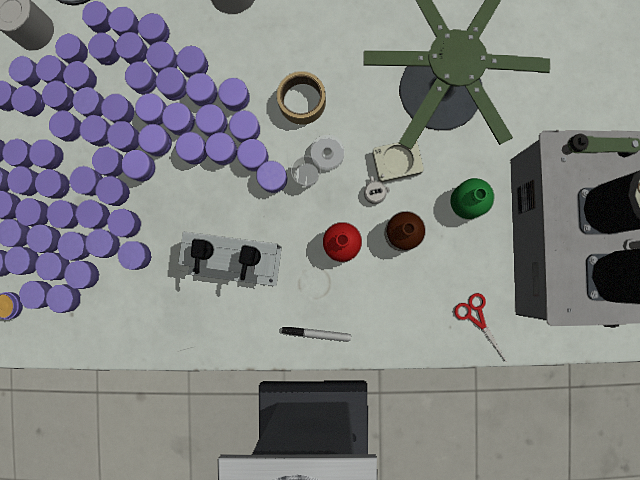

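The scene shows the rack around (240,300) with both pumps. The brown bottle is at (370,230) in scene and (405,230) in top, with red and green bottles on either side. I'll zoom in to tell the two pumps apart.

```bash
cat > h.py <<'E'
import cv2,numpy as np
def load(n): return dict(np.load(n))
def ray(f,uv):
    p=cv2.undistortPoints(np.array([[uv]],float),f["intrinsics"],f["dist"])[0,0]
    d=f["R"].T@np.array([p[0],p[1],1]);return -f["R"].T@f["t"],d/np.linalg.norm(d)
def onz(f,uv,z):
    c,d=ray(f,uv);return c+d*(z-c[2])/d[2]
def tri(fs,uvs):
    A=np.zeros((3,3));b=np.zeros(3);rs=[ray(f,u) for f,u in zip(fs,uvs)]
    for c,d in rs: P=np.eye(3)-np.outer(d,d);A+=P;b+=P@c
    x=np.linalg.solve(A,b);return x,[np.linalg.norm((np.eye(3)-np.outer(d,d))@(x-c)) for c,d in rs]
def proj(f,X): return cv2.projectPoints(np.array(X,float).reshape(-1,1,3),cv2.Rodrigues(f["R"])[0],f["t"],f["intrinsics"],f["dist"])[0][:,0]
E
python3 - <<'E'
from h import *
s=cv2.imread("pics/scene0.png")[240:360,180:310];t=cv2.imread("pics/top0.png")[220:305,165:290];b=cv2.imread("pics/top0.png")[200:260,320:445]
sb=cv2.imread("pics/scene0.png")[190:290,300:425]
z=lambda i,w,h:cv2.resize(i,(w,h),interpolation=cv2.INTER_CUBIC)
o=np.zeros((600,800,3),np.uint8)
o[:369,:400]=z(s,400,369);o[:272,400:]=z(t,400,272);o[272:464,400:]=z(b,400,192)
o[370:370+230,0:288]=z(sb,288,230)
cv2.imwrite("pics/c0.png",o)
E
```

```text
(no output)
```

View pics/c0.png

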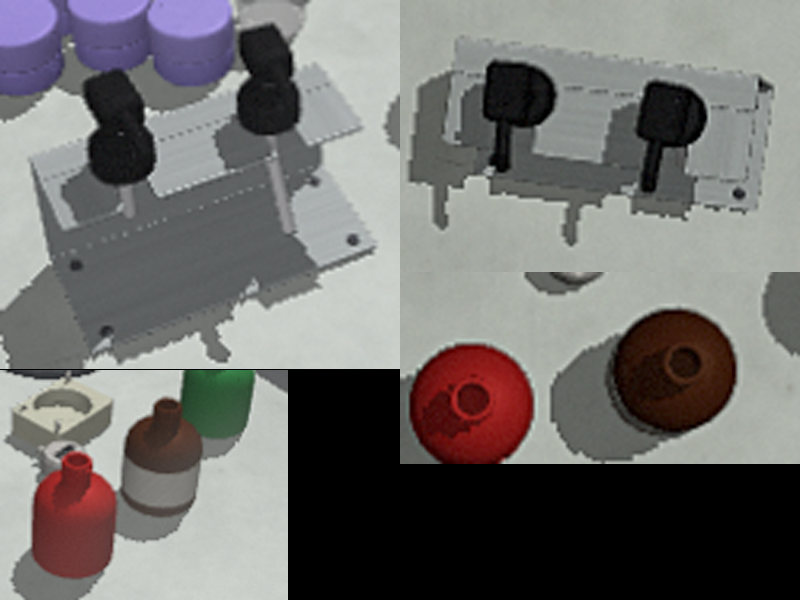

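Right-hand pump in the crop has the long tube running from (270,130) to (290,230); the left one's tube is a short stub. Now triangulating hand-picked features.

```bash
python3 - <<'E'
from h import *
s,t=load("scene0.npz"),load("top0.npz");np.set_printoptions(precision=4,suppress=True)
m=tri([t,s],[(409.1,228.1),(372.9,205.2)]);print("mouth",m,onz(t,(409.1,228.1),.106),onz(s,(372.9,205.2),.106))
a=tri([t,s],[(248.75,255.3),(266.4,258.9)]);b=tri([t,s],[(200,249),(216.4,271.5)])
print("heads",a,b,onz(t,(248.75,255.3),.144),onz(t,(200,249),.144))
# black blobs: area-centroid estimates, spout direction
for n,f in(("top",t),("scene",s)):
    g=(f["img"].max(2)<50).astype(np.uint8)
    k,l,st,c=cv2.connectedComponentsWithStats(g)
    for i in range(1,k):
        if 60<st[i,4]<1500:
            x=onz(f,c[i],.13)
            if .2<x[0]<.75 and abs(x[1])<.3: print(n,st[i],c[i],x)
h=onz(t,(248.75,255.3),.144)
d=onz(t,(200,249),.144)-h;print("sep",np.linalg.norm(d[:2]),"yaw",np.degrees(np.arctan2(-d[0],d[1])))
yaw=np.arctan2(-d[0],d[1]);c,sn=np.cos(yaw),np.sin(yaw)
for nm,P in(("bent",h),("short",onz(t,(200,249),.144))):
  for dx,z in((0,.102-.056),(-.0258,.102-.083),(-.045,.134),(0,.144)):
    X=[P[0]+c*dx,P[1]+sn*dx,z];print(nm,dx,z,proj(s,X),proj(t,X))
E
```

```text
mouth (array([ 0.596 , -0.2185,  0.1053]), [np.float64(0.0004988867083838206), np.float64(0.0004988867083838401)]) [ 0.5963 -0.2181  0.106 ] [ 0.5949 -0.2181  0.106 ]
heads (array([0.55  , 0.0718, 0.1303]), [np.float64(0.0002692892753047761), np.float64(0.000269289275304785)]) (array([0.5627, 0.1595, 0.1366]), [np.float64(0.001234211483231235), np.float64(0.0012342114832313727)]) [0.5492 0.0695 0.144 ] [0.5616 0.1567 0.144 ]
top [385 212  40  39 600] [398.8167 233.7033] [ 0.5844 -0.1965  0.13  ]
top [404 223  10  10  76] [408.7368 227.7237] [ 0.5948 -0.2145  0.13  ]
top [191 239  23  35 460] [200.437 252.037] [0.557  0.1592 0.13  ]
top [239 246  22  34 427] [247.9883 258.8009] [0.5437 0.073  0.13  ]
top [282 327  22   9 155] [292.8065 330.6516] [ 0.4152 -0.0057  0.13  ]
top [366 393   2  61  61] [366.7869 423.    ] [ 0.2501 -0.1343  0.13  ]
scene [257 248  20  36 557] [266.3393 266.86  ] [0.533  0.0828 0.13  ]
scene [207 263  23  37 619] [218.0081 282.1228] [0.5461 0.1673 0.13  ]
scene [336 333  23  15 154] [347.4091 340.6039] [0.3309 0.0723 0.13  ]
sep 0.0880671160460623 yaw -8.08686593685332
bent 0 0.04599999999999999 [[269.7836 293.6236]] [[256.3404 257.5345]]
bent -0.0258 0.01899999999999999 [[276.1177 312.9672]] [[256.4787 271.0555]]
bent -0.045 0.134 [[278.8901 272.7714]] [[246.2301 280.6602]]
bent 0 0.144 [[267.6013 252.5663]] [[248.75 255.3 ]]
short 0 0.04599999999999999 [[224.4355 309.3752]] [[211.6693 251.7624]]
short -0.0258 0.01899999999999999 [[230.9803 329.4193]] [[212.7812 265.3384]]
short -0.045 0.134 [[228.5657 289.5616]] [[197.8624 274.2449]]
short 0 0.144 [[218.4955 267.9956]] [[200. 249.]]
```

Call:
drive_tool(deltas=[[1, [0.59, -0.79, -0.2], [0, 0, 0]], [1, [0.59, -0.79, -0.2], [0, 0, 0]], [1, [0.59, -0.79, -0.2], [0, 0, 0]], [1, [0.59, -0.79, -0.2], [0, 0, 0]], [1, [0.59, -0.79, -0.2], [0, 0, 0]], [1, [0.59, -0.79, -0.2], [0, 0, 0]], [1, [0.59, -0.79, -0.2], [0, 0, 0]], [1, [0.59, -0.79, -0.2], [0, 0, 0]], [1, [0.59, -0.79, -0.2], [0, 0, 0]], [1, [0.59, -0.79, -0.2], [0, 0, 0]], [1, [0.59, -0.79, -0.2], [0, 0, 0]], [1, [0.59, -0.79, -0.2], [0, 0, 0]]])

```text
time_s: 1.3
tcp_pos: [0.3283, -0.2865, 0.2988]
orientation: [0.987, 0.163, -0.004, -0.006]
ft_force: [-0.0, 0.5, -0.1]
grip_width: 0.0849
```

Call:
drive_tool(deltas=[[1, [0.9, -0.8, 0], [0, 0, 0]], [1, [0.9, -0.8, 0], [0, 0, 0]], [1, [0.9, -0.8, 0], [0, 0, 0]], [1, [0.9, -0.8, 0], [0, 0, 0]], [1, [0.9, -0.8, 0], [0, 0, 0]], [1, [0.9, -0.8, 0], [0, 0, 0]], [1, [0.9, -0.8, 0], [0, 0, 0]], [1, [0.9, -0.8, 0], [0, 0, 0]], [1, [0.9, -0.8, 0], [0, 0, 0]], [1, [0.9, -0.8, 0], [0, 0, 0]], [1, [0.9, -0.8, 0], [0, 0, 0]], [1, [0, 0, 0], [0, 0, 0.076]]])

```text
time_s: 2.5
tcp_pos: [0.5286, 0.0772, 0.2984]
orientation: [0.995, 0.103, -0.006, -0.006]
ft_force: [0.1, -0.2, -0.7]
grip_width: 0.0856
```

Call:
drive_tool(deltas=[[1, [0, 0, 0], [0, 0, 0.08]], [1, [0, 0, 0], [0, 0, 0.08]], [1, [0, 0, 0], [0, 0, 0.07]], [1, [0, 0, 0], [0, 0, 0]]])

```text
time_s: 2.9
tcp_pos: [0.5278, 0.0793, 0.296]
orientation: [0.997, -0.083, -0.009, -0.005]
ft_force: [0.5, -0.3, -0.1]
grip_width: 0.0852
```

```bash
python3 - <<'E'
from rig import bot,cams
from h import *
s=bot.get_state();print(s["tcp_pos"],s["orientation"],s["qpos"])
f=cams.grab_frame("wrist");cv2.imwrite("pics/w1.png",f["img"][:,:,::-1]);np.savez("w1.npz",**f)
print(f["intrinsics"],f["R"],-f["R"].T@f["t"],f["dist"])
E
```

```text
[0.52779121 0.07929375 0.29598117] [ 0.99650273 -0.08290284 -0.00920013 -0.00497753] [ 0.24134842  0.23820411 -0.55173837  1.74827544  0.11558236  1.20511033
 -2.07753901]
[[429.413113     0.         320.56781799]
 [  0.         429.413113   244.41286053]
 [  0.           0.           1.        ]] [[-0.16543524 -0.98618125 -0.00881603]
 [-0.94715813  0.15638534  0.28006268]
 [-0.27481387  0.05468241 -0.95994123]] [0.59549905 0.06703429 0.43747115] [-0.08889626  0.          0.          0.          0.        ]
```

View pics/w1.png

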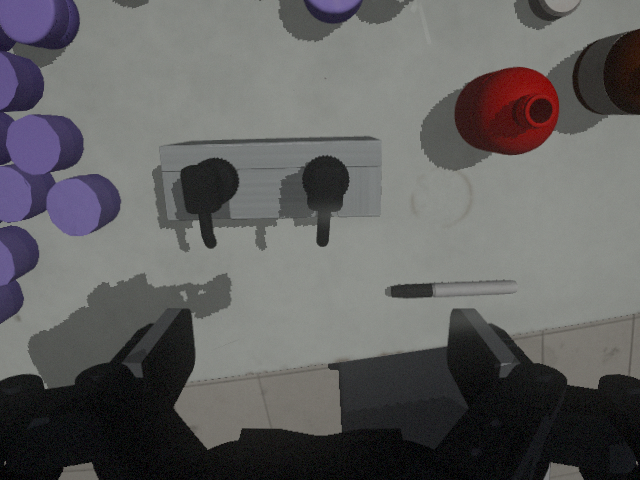

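Wrist view: bent pump's collar circle is at (326,180), its spout tip at (323,243), the short pump's collar at about (213,183), and the rack's rear edge runs (160,147) to (380,138).

```bash
python3 - <<'E'
from h import *
np.set_printoptions(precision=4,suppress=True)
f=load("w1.npz");t=load("top0.npz");g=cv2.cvtColor(f["img"],cv2.COLOR_RGB2GRAY)
m=(f["img"].max(2)<62).astype(np.uint8);m[260:]=0
k,l,st,c=cv2.connectedComponentsWithStats(m)
for i in range(1,k):
    if st[i,4]>400 and st[i,0]<400:
        print(st[i],c[i])
        for y in range(st[i,1],st[i,1]+st[i,3],4):
            xs=np.where(l[y]==i)[0];print(y,xs.min(),xs.max(),end=' | ')
        print()
for uv,z in(((326,180),.105),((213,183),.105),((323,243),.134),((160,147),.088),((380,138),.088)): print(uv,onz(f,uv,z))
p=onz(f,(326,180),.105);q=onz(f,(213,183),.105)
e=onz(f,(380,138),.088)-onz(f,(160,147),.088)
print(np.linalg.norm(p-q),"yaws",np.degrees(np.arctan2((p-q)[0],-(p-q)[1])),np.degrees(np.arctan2(e[0],-e[1])),np.linalg.norm(e))
sp=onz(f,(323,243),.134);d=p-sp;print("spout yaw",np.degrees(np.arctan2(d[1],d[0])),np.linalg.norm(d[:2]))
E
```

```text
[304   0  56  23 425] [328.7976  14.3694]
0 304 306 | 4 305 310 | 8 307 356 | 12 310 353 | 16 314 350 | 20 320 345 | 
[ 26  27  52  22 440] [54.3841 40.4795]
27 77 77 | 31 57 76 | 35 47 75 | 39 43 72 | 43 32 69 | 47 39 63 | 
[ 302  156   47   59 2083] [324.8248 183.422 ]
156 322 330 | 160 312 338 | 164 308 342 | 168 304 345 | 172 303 347 | 176 303 348 | 180 303 348 | 184 303 347 | 188 304 346 | 192 306 344 | 196 307 342 | 200 307 342 | 204 307 342 | 208 309 340 | 212 318 326 | 
[ 180  158   59   90 2949] [207.8145 191.488 ]
158 212 218 | 162 201 228 | 166 187 232 | 170 181 235 | 174 181 237 | 178 181 238 | 182 181 238 | 186 182 237 | 190 183 236 | 194 183 233 | 198 184 230 | 202 184 225 | 206 185 221 | 210 186 218 | 214 198 211 | 218 199 211 | 222 200 211 | 226 200 212 | 230 201 212 | 234 202 213 | 238 203 214 | 242 204 215 | 246 207 214 | 
(326, 180) [0.5509 0.0732 0.105 ]
(213, 183) [0.5633 0.1607 0.105 ]
(323, 243) [0.5094 0.0824 0.134 ]
(160, 147) [0.5979 0.2018 0.088 ]
(380, 138) [0.5747 0.0257 0.088 ]
0.08831145425784503 yaws -8.115363506682415 -7.497945850330912 0.17762170825384643
spout yaw -12.440053441986898 0.0424619484427632
```

```bash
cat > plan.py <<'E'
from scipy.spatial.transform import Rotation as Ro
import numpy as np
from rig import bot
def Q(yaw,lean):
    # pump frame yaw/lean(deg, toward its -x) -> tool rotation: tool x=pump x, y=-pump y, z=-pump z
    return Ro.from_euler('z',yaw,degrees=True)*Ro.from_euler('y',-lean,degrees=True)*Ro.from_matrix(np.diag([1.,-1,-1]))
def rows(poses,p=None,R=None):
    s=bot.get_state()
    if p is None: p,R=s["tcp_pos"],Ro.from_quat(s["orientation"])
    for (q,S) in poses:
        d=R.inv().apply(np.array(q)-p)/.03;r=(R.inv()*S).as_rotvec()/(np.pi/2)
        print(np.round(d,2).tolist(),np.round(r,3).tolist());p,R=np.array(q),S
E
python3 - <<'E'
from plan import *
Rg=Q(-8,0)
rows([([.5505,.0725,.20],Rg),([.5505,.0725,.117],Rg)])
E
```

```text
[0.85, 0.13, 3.18] [-0.006, 0.012, -0.016]
[0.0, 0.0, 2.77] [0.0, 0.0, 0.0]
```

Call:
drive_tool(deltas=[[1, [0.21, 0.03, 0.8], [-0.006, 0.012, -0.016]], [1, [0.21, 0.03, 0.8], [0, 0, 0]], [1, [0.21, 0.03, 0.8], [0, 0, 0]], [1, [0.21, 0.03, 0.8], [0, 0, 0]], [1, [0, 0, 0], [0, 0, 0]]])

```text
time_s: 3.45
tcp_pos: [0.553, 0.0716, 0.1976]
orientation: [0.998, -0.063, 0.001, 0.001]
ft_force: [-0.4, 0.0, 0.4]
grip_width: 0.0853
```

```bash
python3 - <<'E'
from plan import *
s=bot.get_state();print(s["tcp_pos"],s["orientation"])
Rg=Q(-8,0)
rows([([.5505,.0725,.16],Rg),([.5505,.0725,.117],Rg)])
E
```

```text
[0.5530064  0.07157703 0.19764514] [ 9.98000274e-01 -6.31907839e-02  1.40524170e-03  6.34564390e-04]
[-0.09, -0.02, 1.25] [0.001, -0.002, 0.008]
[0.0, 0.0, 1.43] [0.0, 0.0, 0.0]
```

Call:
drive_tool(deltas=[[1, [-0.09, -0.02, 0.7], [0.001, -0.002, 0.008]], [1, [0, 0, 0.7], [0, 0, 0]], [1, [0, 0, 0.6], [0, 0, 0]], [1, [0, 0, 0.55], [0, 0, 0]], [1, [0, 0, 0.1], [0, 0, 0]], [1, [0, 0, 0], [0, 0, 0]], [0, [0, 0, 0], [0, 0, 0]], [-0.5, [0, 0, 0], [0, 0, 0]], [-1, [0, 0, 0], [0, 0, 0]], [-1, [0, 0, 0], [0, 0, 0]], [-1, [0, 0, 0], [0, 0, 0]], [-1, [0, 0, 0], [0, 0, 0]]], grip_force=40)

```text
time_s: 4.65
tcp_pos: [0.5558, 0.0739, 0.1267]
orientation: [0.998, -0.066, 0.007, -0.002]
ft_force: [0.4, -0.5, 0.3]
grip_width: 0.0242
```

```bash
python3 - <<'E'
from plan import *
s=bot.get_state();print(s["tcp_pos"],s["orientation"],s["grip_width"],s["ft_force"])
E
```

```text
[0.55579553 0.07388236 0.12669326] [ 0.99782057 -0.06556492  0.00718941 -0.00191568] 0.024220278024237697 [ 0.40695868 -0.5249223   0.33976194]
```

```bash
python3 - <<'E'
from plan import *
rows([([.5505,.0735,.117],Q(-8,0))])
E
```

```text
[-0.18, 0.04, 0.32] [-0.003, -0.009, 0.005]
```

Call:
drive_tool(deltas=[[1, [0, 0, 0], [0, 0, 0]], [1, [0, 0, 0], [0, 0, 0]], [1, [0, 0, 0], [0, 0, 0]]])

```text
time_s: 4.95
tcp_pos: [0.5557, 0.0739, 0.1266]
orientation: [0.998, -0.065, 0.007, -0.002]
ft_force: [0.2, 0.4, 0.6]
grip_width: 0.0667
```

```bash
python3 - <<'E'
from plan import *
rows([([.5505,.0735,.117],Q(-8,0))])
E
```

```text
[-0.17, 0.04, 0.32] [-0.003, -0.009, 0.005]
```

Call:
drive_tool(deltas=[[1, [-0.09, 0.02, 0.16], [-0.002, -0.005, 0.003]], [1, [-0.09, 0.02, 0.16], [-0.001, -0.004, 0.002]], [1, [0, 0, 0], [0, 0, 0]]])

```text
time_s: 5.25
tcp_pos: [0.5496, 0.0733, 0.1159]
orientation: [0.998, -0.07, -0.001, 0.0]
ft_force: [0.9, 0.2, 0.2]
grip_width: 0.0853
```

```bash
python3 - <<'E'
from plan import *
rows([([.5505,.0735,.117],Q(-8,0))])
E
```

```text
[0.03, -0.01, -0.04] [0.0, 0.001, -0.0]
```

Call:
drive_tool(deltas=[[-1, [0, 0, 0], [0, 0, 0]], [-1, [0, 0, 0], [0, 0, 0]], [-1, [0, 0, 0], [0, 0, 0]], [-1, [0, 0, 0], [0, 0, 0]], [-1, [0, 0, 0], [0, 0, 0]], [-1, [0, 0, 0], [0, 0, 0]]], grip_force=60)

```text
time_s: 5.85
tcp_pos: [0.5495, 0.0734, 0.1158]
orientation: [0.998, -0.07, -0.001, 0.0]
ft_force: [-0.5, -0.7, -0.9]
grip_width: 0.024
```

```bash
python3 - <<'E'
from plan import *
s=bot.get_state();print(s["tcp_pos"],s["grip_width"],Ro.from_quat(s["orientation"]).as_matrix().round(3).tolist())
rows([([.5505,.0735,.117],Q(-8,0))])
E
```

```text
[0.54949581 0.07341622 0.11577088] 0.024047915300163 [[0.99, -0.139, -0.003], [-0.139, -0.99, -0.0], [-0.002, 0.001, -1.0]]
[0.03, -0.01, -0.04] [0.0, 0.002, 0.0]
```

Call:
drive_tool(deltas=[[-1, [0, 0, -0.3], [0, 0, 0]], [-1, [0, 0, -0.5], [0, 0, 0]], [-1, [0, 0, -0.7], [0, 0, 0]], [-1, [0, 0, -0.7], [0, 0, 0]], [-1, [0, 0, -0.7], [0, 0, 0]], [-1, [0, 0, -0.7], [0, 0, 0]], [-1, [0, 0, -0.7], [0, 0, 0]], [-1, [0, 0, -0.5], [0, 0, 0]], [-1, [0, 0, 0], [0, 0, 0]]])

```text
time_s: 6.75
tcp_pos: [0.5495, 0.074, 0.2699]
orientation: [0.998, -0.069, -0.0, -0.0]
ft_force: [0.4, -0.3, -1.1]
grip_width: 0.0241
```

```bash
python3 - <<'E'
from plan import *
from h import *
from rig import cams
f=cams.grab_frame("scene");g=cams.grab_frame("top");np.savez("s2.npz",**f);np.savez("t2.npz",**g)
z=lambda i:cv2.resize(i,(400,400),interpolation=cv2.INTER_CUBIC)
o=np.hstack([z(f["img"][180:340,180:340]),z(g["img"][180:310,165:295])]);cv2.imwrite("pics/l2.png",o[:,:,::-1])
s=bot.get_state();print(s["tcp_pos"],s["orientation"],s["grip_width"])
E
```

```text
[0.54830788 0.07352875 0.26742303] [ 9.97610090e-01 -6.90546328e-02 -2.32863586e-03  3.79309562e-04] 0.024226236807613197
```

View pics/l2.png

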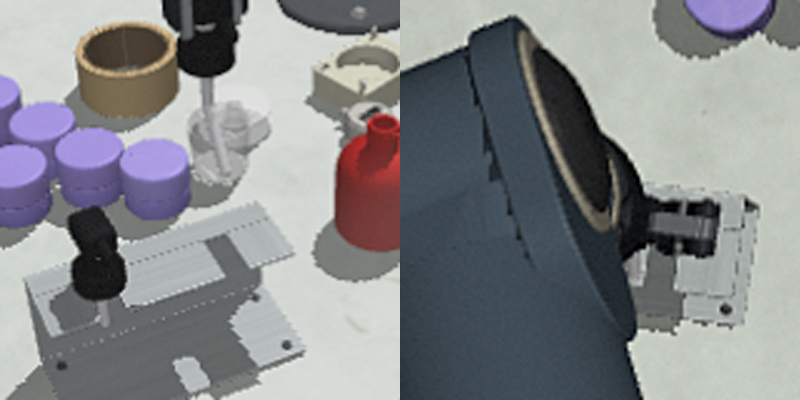

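```bash
cat >> plan.py <<'E'
M=np.array([.596,-.218,.106]);OFF=np.array([.001,0,.0138]);BEND=np.array([0,0,-.046]);END=np.array([-.0258,0,-.0829])
FLIP=Ro.from_matrix(np.diag([1.,-1,-1]))
def pose(pt,loc,yaw,lean,off=OFF):
    """tool pose that puts pump-frame point loc at world pt"""
    S=Q(yaw,lean);P=S*FLIP
    o=np.array(pt)-P.apply(loc);return o-S.apply(off),S
def now(off=OFF):
    s=bot.get_state();S=Ro.from_quat(s["orientation"]);P=S*FLIP;o=s["tcp_pos"]+S.apply(off)
    z=P.as_matrix()[:,2];x=P.as_matrix()[:,0]
    print("t",s["time_s"],"tcp",s["tcp_pos"].round(4),"F",s["ft_force"].round(1),"lean",np.degrees(np.arccos(z[2])).round(2),"z",z.round(3),"yaw",np.degrees(np.arctan2(x[1],x[0])).round(1),"w",round(float(s["grip_width"]),4))
    for n,l in(("org",[0,0,0]),("bend",BEND),("end",END)): print(n,((o+P.apply(l)-M)*1000).round(1),end="; ")
    print();return o,P
def interp(target,n):
    from scipy.spatial.transform import Slerp
    s=bot.get_state();p=s["tcp_pos"];R=Ro.from_quat(s["orientation"]);sl=Slerp([0,1],Ro.concatenate([R,target[1]]))
    rows([(p+(target[0]-p)*k/n,sl(k/n)) for k in range(1,n+1)])
E
python3 - <<'E'
from plan import *
from h import *
o,P=now();s=load("s2.npz")
print("pred end/bend px",proj(s,[o+P.apply(END),o+P.apply(BEND),o]))
interp(pose(M+[0,0,.045],END,-20,26),12)
E
```

```text
t 6.85 tcp [0.5483 0.0735 0.2674] F [-0.4 -0.5 -0.6] lean 0.27 z [0.005 0.    1.   ] yaw -7.9 w 0.0242
org [-46.8 291.4 147.6]; bend [-47.  291.4 101.6]; end [-72.7 294.9  64.8]; 
pred end/bend px [[271.53219564 249.8985033 ]
 [264.09995014 223.24318046]
 [262.75020799 199.35418636]]
[0.19, 0.77, 0.05] [-0.002, 0.024, 0.011]
[0.2, 0.77, 0.06] [-0.002, 0.024, 0.011]
[0.21, 0.76, 0.07] [-0.002, 0.024, 0.011]
[0.22, 0.76, 0.08] [-0.002, 0.024, 0.011]
[0.23, 0.76, 0.1] [-0.002, 0.024, 0.011]
[0.24, 0.75, 0.11] [-0.002, 0.024, 0.011]
[0.25, 0.75, 0.12] [-0.002, 0.024, 0.011]
[0.26, 0.74, 0.13] [-0.002, 0.024, 0.011]
[0.26, 0.74, 0.14] [-0.002, 0.024, 0.011]
[0.27, 0.73, 0.16] [-0.002, 0.024, 0.011]
[0.28, 0.73, 0.17] [-0.002, 0.024, 0.011]
[0.28, 0.72, 0.18] [-0.002, 0.024, 0.011]
```

Call:
drive_tool(deltas=[[-1, [0.19, 0.77, 0.05], [-0.002, 0.024, 0.011]], [-1, [0.2, 0.77, 0.06], [-0.002, 0.024, 0.011]], [-1, [0.21, 0.76, 0.07], [-0.002, 0.024, 0.011]], [-1, [0.22, 0.76, 0.08], [-0.002, 0.024, 0.011]], [-1, [0.23, 0.76, 0.1], [-0.002, 0.024, 0.011]], [-1, [0.24, 0.75, 0.11], [-0.002, 0.024, 0.011]], [-1, [0.25, 0.75, 0.12], [-0.002, 0.024, 0.011]], [-1, [0.26, 0.74, 0.13], [-0.002, 0.024, 0.011]], [-1, [0.26, 0.74, 0.14], [-0.002, 0.024, 0.011]], [-1, [0.27, 0.73, 0.16], [-0.002, 0.024, 0.011]], [-1, [0.28, 0.73, 0.17], [-0.002, 0.024, 0.011]], [-1, [0.28, 0.72, 0.18], [-0.002, 0.024, 0.011]]])

```text
time_s: 8.05
tcp_pos: [0.5684, -0.2167, 0.2296]
orientation: [0.962, -0.169, 0.214, 0.034]
ft_force: [-0.2, -0.7, -0.2]
grip_width: 0.0242
```

```bash
python3 - <<'E'
from plan import *
now()
interp(pose(M+[0,0,.020],END,-20,26),3)
E
```

```text
t 8.05 tcp [ 0.5684 -0.2167  0.2296] F [-0.2 -0.7 -0.2] lean 25.01 z [-0.4    0.138  0.906] yaw -20.0 w 0.0242
org [-21.2  -0.9 111.6]; bend [-2.8 -7.2 69.9]; end [-10.   -4.3  25.5]; 
[0.04, -0.09, 0.09] [-0.001, 0.004, -0.0]
[0.03, -0.09, 0.09] [-0.001, 0.004, -0.0]
[0.03, -0.09, 0.09] [-0.001, 0.004, -0.0]
```

Call:
drive_tool(deltas=[[-1, [0.05, -0.13, 0.13], [-0.001, 0.006, 0]], [-1, [0.05, -0.13, 0.13], [-0.001, 0.005, 0]], [-1, [0, 0, 0], [0, 0, 0]]])

```text
time_s: 8.35
tcp_pos: [0.5731, -0.214, 0.2186]
orientation: [0.96, -0.172, 0.218, 0.038]
ft_force: [0.3, 0.2, -0.5]
grip_width: 0.024
```

```bash
python3 - <<'E'
from plan import *
from h import *
from rig import cams
fs={n:cams.grab_frame(n) for n in("scene","wrist","top")}
for n,f in fs.items(): np.savez(f"{n}3.npz",**f)
o,P=now()
for n,f in fs.items(): print(n,proj(f,[o+P.apply(END),o+P.apply(BEND),M]).round(1).tolist())
c=fs["scene"]["img"][150:250,310:430];w=fs["wrist"]["img"]
tp=fs["top"]["img"][180:280,350:470]
z=lambda i,a,b:cv2.resize(i,(a,b),interpolation=cv2.INTER_CUBIC)
out=np.zeros((600,800,3),np.uint8);out[:300,:400]=z(w,400,300);out[:333,400:]=z(c,400,333);out[333:,400:]=z(tp,400,333)[:267]
out[300:,:400]=z(w[60:240,200:440],400,300)
cv2.imwrite("pics/p3.png",out[:,:,::-1])
E
```

```text
t 8.5 tcp [ 0.5737 -0.2143  0.2199] F [-0.1 -0.1 -0.7] lean 25.66 z [-0.407  0.148  0.901] yaw -20.3 w 0.0243
org [-15.9   1.4 101.9]; bend [ 2.9 -5.4 60.4]; end [-3.9 -2.8 16. ]; 
scene [[375.5, 199.1], [376.3, 179.0], [372.5, 205.0]]
wrist [[321.5, 285.0], [321.7, 262.4], [315.2, 282.9]]
top [[411.8, 229.6], [416.4, 223.4], [409.1, 228.2]]
```

View pics/p3.png

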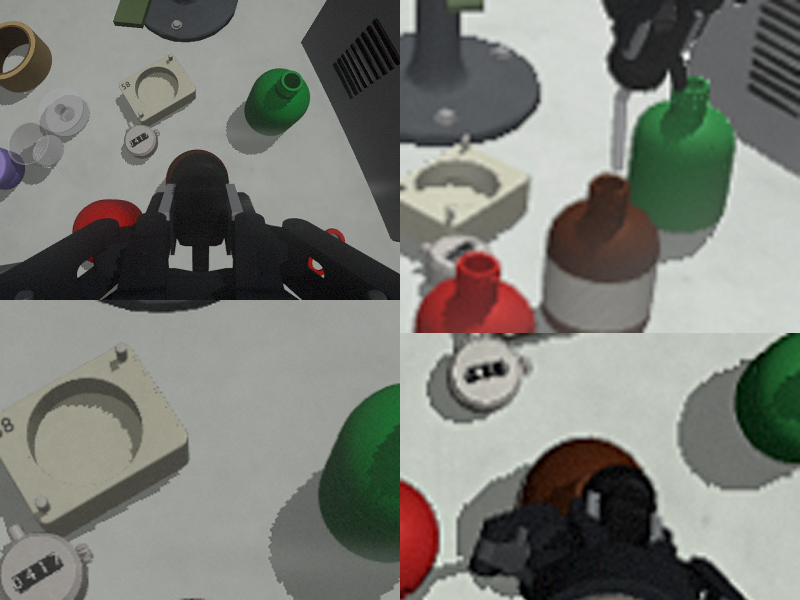

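Tube end shows at scene (375.4,200.5) and the mouth at (372.4,204.6). Both match the projected predictions to about 1 px, so the grasp model is good. Next step is the insertion schedule.

```bash
cat >> plan.py <<'E'
YAW=-20
def lean_of(d): return float(np.interp(d,[2,24,31],[26,8,0]))
def sched(d):
    """bend depth d (mm) -> tool pose, clearance (mm) of tube to bore wall"""
    th=np.radians(lean_of(d));ph=np.radians(35)-th
    z=np.linspace(0,24,49);z=z[z<=d+45*np.cos(ph)+4] if d+45*np.cos(ph)+4>0 else np.array([0.])
    x=np.where(z<d,-(d-z)*np.tan(th),-(z-d)*np.tan(ph))
    s=(d-z)/np.cos(th);r=np.where(z<d,np.interp(s,[19,46],[4,7])/np.cos(th),4/np.cos(ph))
    lo,hi=(x-r).min(),(x+r).max();xb=-(lo+hi)/2
    u=np.array([np.cos(np.radians(YAW)),np.sin(np.radians(YAW)),0])
    return pose(M+u*xb/1000-[0,0,d/1000],BEND,YAW,np.degrees(th)),9-(hi-lo)/2
def go(ds):
    print("clr",[round(sched(d)[1],1) for d in ds]);rows([sched(d)[0] for d in ds])
E
python3 - <<'E'
from plan import *
print([(d,round(sched(d)[1],1)) for d in range(-44,47,3)])
now();go([-56,-52,-48])
go([-52,-48,-44,-40,-36,-32])
E
```

```text
[(-44, np.float64(4.6)), (-41, np.float64(4.4)), (-38, np.float64(4.2)), (-35, np.float64(3.9)), (-32, np.float64(3.7)), (-29, np.float64(3.4)), (-26, np.float64(3.2)), (-23, np.float64(3.0)), (-20, np.float64(3.0)), (-17, np.float64(3.0)), (-14, np.float64(3.0)), (-11, np.float64(3.0)), (-8, np.float64(3.0)), (-5, np.float64(3.0)), (-2, np.float64(3.0)), (1, np.float64(3.1)), (4, np.float64(3.0)), (7, np.float64(2.9)), (10, np.float64(2.9)), (13, np.float64(2.8)), (16, np.float64(2.7)), (19, np.float64(2.7)), (22, np.float64(2.7)), (25, np.float64(3.2)), (28, np.float64(3.8)), (31, np.float64(3.7)), (34, np.float64(3.3)), (37, np.float64(3.0)), (40, np.float64(2.7)), (43, np.float64(2.3)), (46, np.float64(2.0))]
t 8.5 tcp [ 0.5737 -0.2143  0.2199] F [-0.1 -0.1 -0.7] lean 25.66 z [-0.407  0.148  0.901] yaw -20.3 w 0.0243
org [-15.9   1.4 101.9]; bend [ 2.9 -5.4 60.4]; end [-3.9 -2.8 16. ]; 
clr [np.float64(5.0), np.float64(5.0), np.float64(5.0)]
[0.05, -0.14, 0.2] [-0.0, 0.004, -0.003]
[-0.08, 0.0, 0.11] [0.0, 0.0, 0.0]
[-0.08, -0.0, 0.11] [0.0, 0.0, 0.0]
clr [np.float64(5.0), np.float64(5.0), np.float64(4.6), np.float64(4.3), np.float64(4.0), np.float64(3.7)]
[-0.02, -0.14, 0.31] [-0.0, 0.004, -0.003]
[-0.08, -0.0, 0.11] [0.0, 0.0, 0.0]
[-0.07, -0.0, 0.12] [0.0, 0.0, 0.0]
[-0.07, 0.0, 0.12] [0.0, 0.0, 0.0]
[-0.07, -0.0, 0.12] [0.0, 0.0, 0.0]
[-0.07, 0.0, 0.12] [0.0, 0.0, 0.0]
```

Call:
drive_tool(deltas=[[-1, [0.03, -0.07, 0.1], [0, 0.002, -0.003]], [-1, [0.02, -0.07, 0.1], [0, 0.002, 0]], [-1, [0, 0, 0], [0, 0, 0]]])

```text
time_s: 8.8
tcp_pos: [0.5801, -0.2102, 0.2157]
orientation: [0.959, -0.168, 0.223, 0.039]
ft_force: [0.1, -0.0, -0.4]
grip_width: 0.024
```

```bash
python3 - <<'E'
from plan import *
now();go([-53,-49,-45,-41,-37,-33])
E
```

```text
t 8.8 tcp [ 0.5801 -0.2102  0.2157] F [ 0.1 -0.  -0.4] lean 26.14 z [-0.414  0.149  0.898] yaw -19.9 w 0.024
org [-9.3  5.4 97.7]; bend [ 9.7 -1.5 56.4]; end [ 3.3  0.9 11.9]; 
clr [np.float64(5.0), np.float64(5.0), np.float64(4.7), np.float64(4.4), np.float64(4.1), np.float64(3.8)]
[-0.08, 0.06, 0.08] [-0.001, -0.002, 0.001]
[-0.08, -0.0, 0.11] [0.0, 0.0, 0.0]
[-0.07, 0.0, 0.11] [0.0, 0.0, 0.0]
[-0.07, 0.0, 0.12] [0.0, 0.0, 0.0]
[-0.07, -0.0, 0.12] [0.0, 0.0, 0.0]
[-0.07, 0.0, 0.12] [0.0, 0.0, 0.0]
```

Call:
drive_tool(deltas=[[-1, [-0.08, 0.06, 0.08], [-0.001, -0.002, 0.001]], [-1, [-0.08, 0, 0.11], [0, 0, 0]], [-1, [-0.05, 0, 0.08], [0, 0, 0]], [-1, [0, 0, 0], [0, 0, 0]]])

```text
time_s: 9.2
tcp_pos: [0.5772, -0.2111, 0.2047]
orientation: [0.96, -0.169, 0.221, 0.039]
ft_force: [-0.3, 0.8, -0.7]
grip_width: 0.0242
```

```bash
python3 - <<'E'
from plan import *
now();go([-42,-38,-34,-30,-26,-22])
E
```

```text
t 9.2 tcp [ 0.5772 -0.2111  0.2047] F [-0.3  0.8 -0.7] lean 25.93 z [-0.411  0.15   0.899] yaw -20.0 w 0.0242
org [-12.3   4.5  86.7]; bend [ 6.6 -2.4 45.4]; end [-0.   0.   0.9]; 
clr [np.float64(4.5), np.float64(4.2), np.float64(3.8), np.float64(3.5), np.float64(3.2), np.float64(3.0)]
[-0.05, 0.0, 0.1] [0.0, 0.001, 0.0]
[-0.07, 0.0, 0.12] [0.0, 0.0, 0.0]
[-0.07, -0.0, 0.12] [0.0, 0.0, 0.0]
[-0.07, 0.0, 0.12] [0.0, 0.0, 0.0]
[-0.07, -0.0, 0.12] [0.0, 0.0, 0.0]
[-0.07, 0.0, 0.11] [0.0, 0.0, 0.0]
```

Exactly centred, so I'm going in.

Call:
drive_tool(deltas=[[-1, [-0.05, 0, 0.1], [0, 0.001, 0]], [-1, [-0.07, 0, 0.12], [0, 0, 0]], [-1, [-0.07, 0, 0.12], [0, 0, 0]], [-1, [-0.07, 0, 0.12], [0, 0, 0]], [-1, [0, 0, 0], [0, 0, 0]]])

```text
time_s: 9.7
tcp_pos: [0.576, -0.211, 0.1872]
orientation: [0.96, -0.169, 0.222, 0.039]
ft_force: [0.4, -0.7, -0.3]
grip_width: 0.0241
```

```bash
python3 - <<'E'
from plan import *
now();go([-25,-21,-17,-13,-9,-5,-1])
E
```

```text
t 9.7 tcp [ 0.576  -0.211   0.1872] F [ 0.4 -0.7 -0.3] lean 26.0 z [-0.412  0.15   0.899] yaw -20.0 w 0.0241
org [-13.5   4.6  69.3]; bend [ 5.4 -2.3 27.9]; end [ -1.2   0.1 -16.5]; 
clr [np.float64(3.1), np.float64(3.0), np.float64(3.0), np.float64(3.0), np.float64(3.0), np.float64(3.0), np.float64(3.0)]
[-0.05, -0.01, 0.09] [0.0, -0.0, -0.0]
[-0.08, -0.0, 0.11] [0.0, 0.0, 0.0]
[-0.08, 0.0, 0.11] [0.0, 0.0, 0.0]
[-0.08, -0.0, 0.11] [0.0, 0.0, 0.0]
[-0.08, 0.0, 0.11] [0.0, 0.0, 0.0]
[-0.08, -0.0, 0.11] [0.0, 0.0, 0.0]
[-0.08, -0.0, 0.11] [0.0, 0.0, 0.0]
```

Call:
drive_tool(deltas=[[-1, [-0.05, -0.01, 0.09], [0, 0, 0]], [-1, [-0.08, 0, 0.11], [0, 0, 0]], [-1, [-0.08, 0, 0.11], [0, 0, 0]], [-1, [-0.08, 0, 0.11], [0, 0, 0]], [-1, [0, 0, 0], [0, 0, 0]]])

```text
time_s: 10.2
tcp_pos: [0.5738, -0.2098, 0.1708]
orientation: [0.96, -0.169, 0.222, 0.039]
ft_force: [-0.2, 0.6, -0.7]
grip_width: 0.0243
```

```bash
python3 - <<'E'
from plan import *
now();go([-9,-6,-3,0,3,6,9,12,15])
E
```

```text
t 10.2 tcp [ 0.5738 -0.2098  0.1708] F [-0.2  0.6 -0.7] lean 26.0 z [-0.412  0.15   0.899] yaw -20.0 w 0.0243
org [-15.6   5.8  52.8]; bend [ 3.3 -1.1 11.4]; end [ -3.3   1.3 -33. ]; 
clr [np.float64(3.0), np.float64(3.0), np.float64(3.0), np.float64(3.0), np.float64(3.1), np.float64(2.9), np.float64(2.9), np.float64(2.9), np.float64(2.7)]
[-0.04, 0.0, 0.07] [0.0, -0.0, -0.0]
[-0.06, -0.0, 0.08] [0.0, 0.0, 0.0]
[-0.06, 0.0, 0.08] [0.0, 0.0, 0.0]
[-0.06, 0.0, 0.08] [0.0, 0.0, 0.0]
[-0.02, -0.0, 0.09] [-0.0, -0.009, 0.0]
[0.05, -0.0, 0.09] [0.0, -0.027, 0.0]
[0.05, -0.0, 0.09] [-0.0, -0.027, 0.0]
[0.05, 0.0, 0.09] [0.0, -0.027, -0.0]
[0.06, -0.0, 0.1] [0.0, -0.027, 0.0]
```

Call:
drive_tool(deltas=[[-1, [-0.04, 0, 0.07], [0, 0, 0]], [-1, [-0.06, 0, 0.08], [0, 0, 0]], [-1, [-0.06, 0, 0.08], [0, 0, 0]], [-1, [-0.06, 0, 0.08], [0, 0, 0]], [-1, [0, 0, 0], [0, 0, 0]]])

```text
time_s: 10.7
tcp_pos: [0.5721, -0.2091, 0.1586]
orientation: [0.96, -0.169, 0.222, 0.039]
ft_force: [-0.6, 0.1, -0.3]
grip_width: 0.0241
```

```bash
python3 - <<'E'
from plan import *
now();go([3,6,9,12,15])
E
```

```text
t 10.7 tcp [ 0.5721 -0.2091  0.1586] F [-0.6  0.1 -0.3] lean 26.02 z [-0.412  0.15   0.899] yaw -20.0 w 0.0241
org [-17.4   6.5  40.7]; bend [ 1.6 -0.4 -0.7]; end [ -5.    1.9 -45.1]; 
clr [np.float64(3.1), np.float64(2.9), np.float64(2.9), np.float64(2.9), np.float64(2.7)]
[-0.0, 0.01, 0.07] [0.0, -0.009, -0.0]
[0.05, -0.0, 0.09] [0.0, -0.027, 0.0]
[0.05, -0.0, 0.09] [-0.0, -0.027, 0.0]
[0.05, 0.0, 0.09] [0.0, -0.027, -0.0]
[0.06, -0.0, 0.1] [0.0, -0.027, 0.0]
```

Call:
drive_tool(deltas=[[-1, [0, 0.01, 0.07], [0, -0.009, 0]], [-1, [0.05, 0, 0.09], [0, -0.027, 0]], [-1, [0.05, 0, 0.09], [0, -0.027, 0]], [-1, [0, 0, 0], [0, 0, 0]]])

```text
time_s: 11.1
tcp_pos: [0.5779, -0.2114, 0.153]
orientation: [0.97, -0.171, 0.172, 0.03]
ft_force: [0.1, 0.2, -0.2]
grip_width: 0.0241
```

```bash
python3 - <<'E'
from plan import *
now();go([12,15,18,21,24])
E
```

```text
t 11.1 tcp [ 0.5779 -0.2114  0.153 ] F [ 0.1  0.2 -0.2] lean 20.1 z [-0.323  0.117  0.939] yaw -20.0 w 0.0241
org [-12.8   4.7  34.4]; bend [ 2.1 -0.7 -8.8]; end [ -8.8   3.2 -52.4]; 
clr [np.float64(2.9), np.float64(2.7), np.float64(2.7), np.float64(2.7), np.float64(2.8)]
[0.03, 0.0, 0.1] [-0.0, -0.025, 0.0]
[0.06, -0.0, 0.1] [0.0, -0.027, 0.0]
[0.06, 0.0, 0.1] [0.0, -0.027, 0.0]
[0.06, -0.0, 0.1] [0.0, -0.027, 0.0]
[0.06, 0.0, 0.1] [0.0, -0.027, 0.0]
```

Call:
drive_tool(deltas=[[-1, [0.03, 0, 0.1], [0, -0.025, 0]], [-1, [0.06, 0, 0.1], [0, -0.027, 0]], [-1, [0.06, 0, 0.1], [0, -0.027, 0]], [-1, [0, 0, 0], [0, 0, 0]]])

```text
time_s: 11.5
tcp_pos: [0.5839, -0.214, 0.1452]
orientation: [0.979, -0.173, 0.11, 0.019]
ft_force: [-0.5, 0.9, -0.5]
grip_width: 0.0243
```

```bash
python3 - <<'E'
from plan import *
now();go([21,24,27,30])
E
```

```text
t 11.5 tcp [ 0.5839 -0.214   0.1452] F [-0.5  0.9 -0.5] lean 12.81 z [-0.208  0.076  0.975] yaw -20.0 w 0.0243
org [-8.3  2.6 26. ]; bend [  1.3  -0.9 -18.9]; end [-14.7   4.9 -60.6]; 
clr [np.float64(2.7), np.float64(2.8), np.float64(3.6), np.float64(3.8)]
[0.08, -0.01, 0.07] [0.0, -0.026, -0.0]
[0.06, 0.0, 0.1] [0.0, -0.027, 0.0]
[0.1, -0.0, 0.1] [-0.0, -0.038, 0.0]
[0.08, 0.0, 0.1] [-0.0, -0.038, 0.0]
```

Call:
drive_tool(deltas=[[-1, [0.08, -0.01, 0.07], [0, -0.026, 0]], [-1, [0.06, 0, 0.1], [0, -0.027, 0]], [-1, [0.1, 0, 0.1], [0, -0.038, 0]], [-1, [0, 0, 0], [0, 0, 0]]])

```text
time_s: 11.9
tcp_pos: [0.5901, -0.2164, 0.138]
orientation: [0.984, -0.174, 0.039, 0.008]
ft_force: [-0.0, 0.2, 0.3]
grip_width: 0.0241
```

```bash
python3 - <<'E'
from plan import *
now();go([30,33,36,39,42])
E
```

```text
t 11.9 tcp [ 0.5901 -0.2164  0.138 ] F [-0.   0.2  0.3] lean 4.54 z [-0.074  0.029  0.997] yaw -20.0 w 0.0241
org [-3.9  0.9 18.4]; bend [ -0.5  -0.5 -27.5]; end [-22.    7.3 -66.3]; 
clr [np.float64(3.8), np.float64(3.4), np.float64(3.1), np.float64(2.8), np.float64(2.4)]
[0.14, -0.02, 0.09] [0.001, -0.038, -0.0]
[0.02, -0.0, 0.1] [-0.0, -0.013, -0.0]
[0.0, 0.0, 0.1] [0.0, 0.0, 0.0]
[0.0, 0.0, 0.1] [0.0, 0.0, 0.0]
[0.0, 0.0, 0.1] [0.0, 0.0, 0.0]
```

Call:
drive_tool(deltas=[[-1, [0.14, -0.02, 0.07], [0.001, -0.038, 0]], [-1, [0.02, 0, 0.05], [0, -0.013, 0]], [-1, [0, 0, 0], [0, 0, 0]]])

```text
time_s: 12.2
tcp_pos: [0.5928, -0.217, 0.1343]
orientation: [0.985, -0.174, -0.001, 0.001]
ft_force: [-0.7, 0.2, -0.5]
grip_width: 0.024
```

```bash
python3 - <<'E'
from plan import *
from h import *
from rig import cams
now();go([34,37,40,43,46])
f=cams.grab_frame("scene");cv2.imwrite("pics/s4.png",cv2.resize(f["img"][150:280,300:440],(700,650)[:2] if 0 else (640,594),interpolation=cv2.INTER_CUBIC)[:,:,::-1])
E
```

```text
t 12.2 tcp [ 0.5928 -0.217   0.1343] F [-0.7  0.2 -0.5] lean 0.09 z [0.001 0.001 1.   ] yaw -20.0 w 0.024
org [-2.3  0.7 14.5]; bend [ -2.3   0.6 -31.5]; end [-26.6   9.4 -68.4]; 
clr [np.float64(3.3), np.float64(3.0), np.float64(2.7), np.float64(2.3), np.float64(2.0)]
[0.08, -0.0, 0.08] [0.001, 0.001, -0.0]
[0.0, 0.0, 0.1] [0.0, 0.0, 0.0]
[0.0, 0.0, 0.1] [0.0, 0.0, 0.0]
[0.0, 0.0, 0.1] [0.0, 0.0, 0.0]
[0.0, 0.0, 0.1] [0.0, 0.0, 0.0]
```

View pics/s4.png

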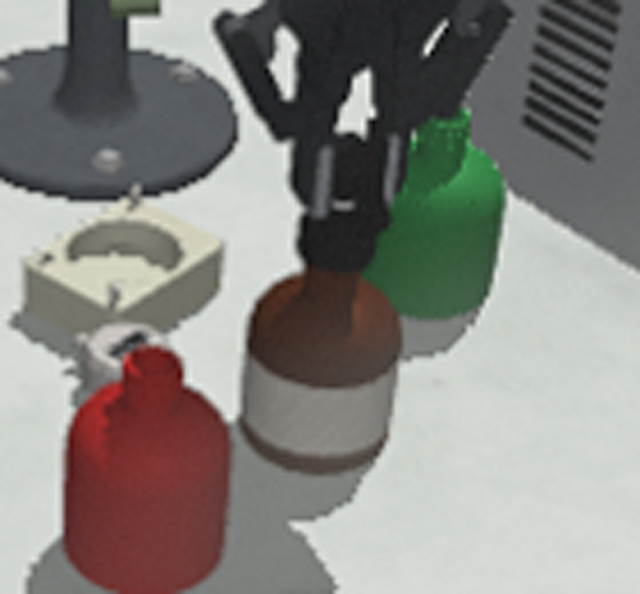

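The pump is upright with its skirt just entering over the neck (collar at about (340,235), neck straight below) and the bottle standing undisturbed. I'll centre it and lower gently.

Call:
drive_tool(deltas=[[-1, [0.08, 0, 0.05], [0.001, 0.001, 0]], [-1, [0, 0, 0.08], [0, 0, 0]], [-1, [0, 0, 0.08], [0, 0, 0]], [-1, [0, 0, 0], [0, 0, 0]]])

```text
time_s: 12.65
tcp_pos: [0.5929, -0.2172, 0.1278]
orientation: [0.985, -0.173, 0.001, 0.001]
ft_force: [-0.3, -0.3, -0.5]
grip_width: 0.0247
```

```bash
python3 - <<'E'
from plan import *
now();go([44,46])
E
```

```text
t 12.65 tcp [ 0.5929 -0.2172  0.1278] F [-0.3 -0.3 -0.5] lean 0.11 z [-0.001  0.001  1.   ] yaw -20.0 w 0.0247
org [-2.1  0.5  8. ]; bend [ -2.1   0.4 -38. ]; end [-26.3   9.2 -75. ]; 
clr [np.float64(2.2), np.float64(2.0)]
[0.07, -0.01, 0.2] [0.001, -0.001, 0.0]
[0.0, 0.0, 0.07] [0.0, 0.0, 0.0]
```

Call:
drive_tool(deltas=[[-1, [0.07, 0, 0], [0, 0, 0]], [-1, [0.03, 0, 0], [0, 0, 0]]])

```text
time_s: 12.85
tcp_pos: [0.5957, -0.2182, 0.1278]
orientation: [0.985, -0.173, 0.001, 0.001]
ft_force: [-0.3, 0.8, -0.9]
grip_width: 0.0241
```

```bash
python3 - <<'E'
from plan import *
now();go([44,46])
E
```

```text
t 12.85 tcp [ 0.5957 -0.2182  0.1278] F [-0.3  0.8 -0.9] lean 0.12 z [-0.001  0.002  1.   ] yaw -20.0 w 0.0241
org [ 0.6 -0.6  8. ]; bend [  0.7  -0.7 -38. ]; end [-23.5   8.1 -74.9]; 
clr [np.float64(2.2), np.float64(2.0)]
[-0.03, -0.01, 0.2] [0.001, -0.001, 0.0]
[0.0, 0.0, 0.07] [0.0, 0.0, 0.0]
```

Centred to within 1 mm. Lowering in small steps.

Call:
drive_tool(deltas=[[-1, [-0.01, 0, 0.07], [0, 0, 0]], [-1, [0, 0, 0.07], [0, 0, 0]], [-1, [0, 0, 0.05], [0, 0, 0]]])

```text
time_s: 13.15
tcp_pos: [0.5959, -0.2183, 0.122]
orientation: [0.985, -0.173, 0.001, 0.001]
ft_force: [-0.7, 0.6, 0.2]
grip_width: 0.0237
```

```bash
python3 - <<'E'
from plan import *
now();go([46])
E
```

```text
t 13.15 tcp [ 0.5959 -0.2183  0.122 ] F [-0.7  0.6  0.2] lean 0.17 z [-0.002  0.002  1.   ] yaw -20.0 w 0.0237
org [ 0.9 -0.6  2.2]; bend [  1.   -0.7 -43.8]; end [-23.2   8.1 -80.8]; 
clr [np.float64(2.0)]
[-0.03, -0.01, 0.07] [0.001, -0.002, 0.0]
```

Call:
drive_tool(deltas=[[-1, [-0.03, 0, 0.04], [0, 0, 0]], [-1, [0, 0, 0.03], [0, 0, 0]]])

```text
time_s: 13.35
tcp_pos: [0.5949, -0.2179, 0.1196]
orientation: [0.985, -0.173, 0.001, 0.001]
ft_force: [-2.7, 0.4, 5.9]
grip_width: 0.0244
```

Call:
drive_tool(deltas=[[-1, [0, 0, 0.03], [0, 0, 0]], [-1, [0, 0, 0], [0, 0, 0]]])

```text
time_s: 13.55
tcp_pos: [0.595, -0.2179, 0.1199]
orientation: [0.985, -0.174, 0.001, 0.001]
ft_force: [0.2, -0.0, -0.8]
grip_width: 0.0241
```

Call:
drive_tool(deltas=[[-0.3, [0, 0, 0], [0, 0, 0]], [-0.1, [0, 0, 0], [0, 0, 0]], [0.3, [0, 0, 0], [0, 0, 0]], [0.3, [0, 0, 0], [0, 0, 0]]])

```text
time_s: 13.95
tcp_pos: [0.5952, -0.2179, 0.1197]
orientation: [0.985, -0.174, 0.002, 0.001]
ft_force: [0.6, 0.1, 0.8]
grip_width: 0.0556
```

Call:
drive_tool(deltas=[[0.3, [0, 0, -0.2], [0, 0, 0]], [0.3, [0, 0, -0.4], [0, 0, 0]], [0.3, [0, 0, -0.6], [0, 0, 0]], [0.3, [0, 0, -0.9], [0, 0, 0]], [0.3, [0, 0, -0.9], [0, 0, 0]], [0.3, [0, 0, -0.9], [0, 0, 0]], [0.3, [-0.9, 0, -0.6], [0, 0, 0]], [0.3, [-0.9, 0, 0], [0, 0, 0]], [0.3, [-0.9, 0, 0], [0, 0, 0]], [0.3, [-0.9, 0, 0], [0, 0, 0]], [0.3, [0, 0, 0], [0, 0, 0]], [0.3, [0, 0, 0], [0, 0, 0]]])

```text
time_s: 15.15
tcp_pos: [0.4926, -0.1791, 0.2711]
orientation: [0.985, -0.173, 0.008, 0.002]
ft_force: [0.5, 0.3, 1.0]
grip_width: 0.0554
```

```bash
python3 - <<'E'
from plan import *
from h import *
from rig import cams
now();f=cams.grab_frame("scene");g=cams.grab_frame("wrist");np.savez("s5.npz",**f);np.savez("w5.npz",**g)
print(proj(f,[M,M+[0,0,.032],M-[0,0,.106]]),proj(g,[M,M+[0,0,.042]]))
a=cv2.resize(f["img"][150:270,180:430],(800,384),interpolation=cv2.INTER_CUBIC)
b=cv2.resize(g["img"],(288,216),interpolation=cv2.INTER_AREA);o=np.zeros((600,800,3),np.uint8);o[:384]=a;o[384:,:288]=b
cv2.imwrite("pics/e5.png",o[:,:,::-1])
E
```

```text
t 15.15 tcp [ 0.4926 -0.1791  0.2711] F [0.5 0.3 1. ] lean 0.98 z [-0.016  0.007  1.   ] yaw -19.9 w 0.0554
org [-102.2   38.5  151.3]; bend [-101.5   38.1  105.3]; end [-125.2   46.7   68. ]; 
[[372.50979528 204.98161531]
 [373.97359755 192.16313734]
 [367.96911647 244.13680533]] [[323.0792404   66.52223356]
 [323.52625348  55.27728914]]
```

View pics/e5.png

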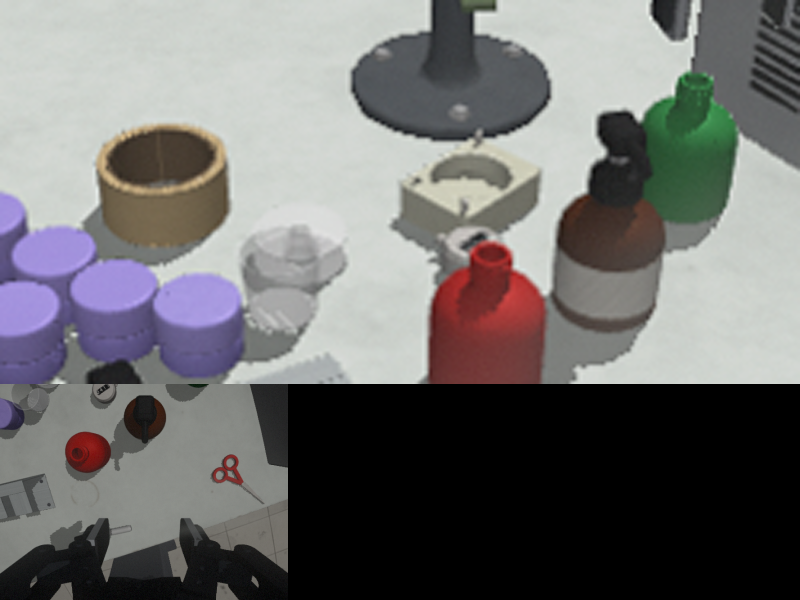

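The pump stands upright on the brown bottle. Its head is at scene px (374.4,191.3) against a predicted (374.0,192.2), and its collar is at (372.5,208), where it should be when seated. The short pump's head is still at about (216,266) and the gripper is well clear.

```bash
python3 -c "
from rig import bot
print(bot.sign_off())"
```

```text
the job is handed in; nothing more can be done
None
```

I fitted the bent-tube pump to the brown bottle, let go and handed the job in at about 15 s of the 48 s. No verdict was reported.

- **Grasp:** my first grip was about 10 mm too high on the head, so I opened, lowered and gripped again before lifting.
- **Insertion:** I leaned the pump 26° and lowered the bent leg through the neck. The tube's end was about 45 mm below the mouth while still leaning. I then straightened it to within about 0.2° of upright as the bend passed. The wrist force readings stayed under about 1.5 N throughout.
- **Seating:** the highest wrist force I read was 6.5 N, when the collar met the rim. At that point the pump's origin worked out to about 0.1 mm below the rim plane and about 1 mm off the mouth's centre.
- **Last camera check:** the head and collar of the seated pump were within about 1 px of where they should be. The bottle was upright and unmoved, the short pump was still in its slot, and the gripper was clear.
- **Disagreements:** one small sideways correction did not take at first and had to be repeated. Nothing else disagreed.

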